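# Turn off the slide warmer and hold its hood open

### The arm

A 6-joint arm with a two-finger parallel gripper is mounted at the origin on the work surface. World frame = base frame: x ahead of the robot, y to its left, z up, the work surface at z = 0. Lengths are in mm, angles in rad, forces in N, time in s.
With the tool pointing down it reaches from about 350 to 775 mm from the base axis. Payload 7.3 kg.
Tool frame: the origin (TCP) lies on the centre line of the jaws, within the pads' length; the fingertips stand 22 mm ahead of it and the grasp point (between the pads) lies 3 mm ahead of it; x points along the fingers, z is the direction in which the jaws open and shut, and the axes are right-handed (so a half turn about x gives the same grasp; the last joint's range is limited). The gripper opens to 92 mm and grips with 3 to 60 N. Pads are 19 mm wide; open, the fingers measure 130 mm over their backs; the gripper's body (75 mm by 190 mm) begins 47 mm behind the grasp point.
Start: joints at [-1.458, 0.342, 1.524, -0, 1.275, -0.146], TCP at [134.38, -507.528, 248.741] pointing down, gripper open.
Joint ranges: [-2.53, 2.53], [-0.77, 2.02], [0.04, 2.7], [-1, 4.14], [0.28, 2.66], [-3.11, 3.11]. Speed limits (rad/s): [2.57, 2.57, 3.14, 3.14, 3.14, 3.14].

### API

Orientations are given as [roll, pitch, yaw] about the fixed x, y, z axes, in that order (R = Rz(yaw) Ry(pitch) Rx(roll)).
In Python, from plant import readout, imaging, bot gives the robot as it stands.
- The arm moves only by the tool arm_command, never from a script. Its argument "plan" is a list of rows, each an object of numbers: "tx", "ty", "tz": the shift along the tool's x, y, z in cm; "wx", "wy", "wz": the turn, a rotation vector about the tool's x, y, z in rad; "jaw": the opening, from -1 (shut) to 1 (fully open). In form: [{"tx": .., "ty": .., "tz": .., "wx": .., "wy": .., "wz": .., "jaw": ..}, ...]. A call has 1 to 20 rows; each row shifts and turns the commanded pose from where the row before left it, along the tool's axes as they then stand; what a row does not reach is not made up. A row lasts 1/10 s, in which the tool goes at most 50 mm and 8.59 degrees, less where a joint would pass 70% of its speed; a pose out of reach is approached as far as the arm can. A call with a gripper value outside its range is refused whole. The fingers move at their own pace and stop on an object; the grip force is fixed at half the most. Time passes only in rows, so rows that do not move let the fingers close. It gives the time, the measured TCP pose, the force and the opening at its end, in the units of the state.
- readout.get_obs(): the state, without advancing time (a new reading comes with each control period).
- imaging.capture(name): name is "scene" or "top" or "wrist"; returns the picture (480x640x3 uint8, blue, green, red); there is no depth.
- imaging.get_calibration(name): a dict with "fx", "fy", "cx", "cy" (pixels), "position" and "rotation" of the camera in the world; the wrist camera has in their place "mount" (4x4, takes a point from camera to tool coordinates, whose origin is the TCP and whose axes are the tool frame's). Camera axes: x right, y up, looking along -z (the intrinsics and any distortion apply to the point x, -y, -z); pixel columns grow to the right and rows downward; lengths in mm; the calibration is good to about 2 mm. A picture is of the moment at which its call begins: read the wrist's pose just before it. get_calibration takes no time and is no camera call.
- bot.close_job(): hands the job in, once; it reports no verdict.
The state is a dict: "time": time; "joint_positions": joint angles; "dq": joint speeds; "tau": joint torques, N m; "tool_pos": TCP position; "tcp_rot": TCP orientation; "contact_force": force on the tool from outside, world axes, zero at the start; "moment": the same for the moment, N m; "grip_width": finger opening in mm.
Only numpy, scipy, OpenCV 4.12 (cv2) and the standard library are available. Lean on these libraries where they do the work, as an engineer would, in place of code of your own. Each camera call takes 0.05 s, during which the arm holds its last target.

### The job

The slides on the warmer are dry: turn its heat dial all the way back to off, then lift the clear hood by its bar handle and hold it open at 60 degrees, give or take 5, so that I can take the slides off with both hands. The hood has no stay and must not drop, so finish still holding it there, and do not disturb the jar, the bottle or the slide box standing beside the warmer.

Things in the scene. Friction and masses are not known exactly. Their poses are not given: they have to be found in the camera images.
- warmer: Slide warmer, a beige flat box fixed to the bench, 255 mm deep (x) by 400 mm wide (y); its top is 70 mm above the bench. Origin on the bench under its middle (enclosure x -120 to +135 mm, y -200 to +200 mm); x points from its front (the robot's side) to its rear, y to its left, z up. Clear hood over the left part, control deck with the dial on the right part (y -195 to -95 mm). Its place and yaw vary.
- hood_angle (a joint): Opening angle of the hood, rad: 0 shut, 1.047 is 60 degrees, rubber stop at 1.4. The hinge runs level along the warmer's rear (warmer y axis); the front edge and handle go up and over to the rear. Hinge friction is slight: let go at any angle, it falls shut.
- hood: The hinged hood with its handle: clear box open below, 220 mm deep (x), 280 mm wide (y), 45 mm high, 4 mm walls with black edges, roughly 0.3 to 0.65 kg. Origin on the hinge line at mid-width; when shut its axes are those of the warmer, and it turns about its y axis. It covers -220 to 0 mm in its x.
- hood_handle (a point): Middle of the aluminium bar handle on the hood's front face: round bar 10 mm thick, 120 mm long along the hood's y, its centre 40 mm clear in front of the face (35 mm free gap behind the bar) and 15 mm below the hood's top. In the hood's axes it lies at x -260, y 0, z +30 mm; 101 mm above the bench when shut. Nothing is below it but the bench. It turns with the hood.
- hood_hinge (a point): Middle of the hinge line, fixed on the warmer at warmer x +105, y +55, z +71 mm.
- dial (a joint): Heat dial, rad: 0 is off (stop, pointer towards the warmer's front, at the red mark); it grows as the dial turns clockwise seen from above, up to 2.0. Turn counter-clockwise to switch off; it stays where it is left and turns with about 0.03 N m. It starts between about 0.6 and 1.45.
- dial_grip (a point): Point on the dial's upright axis at the height to grip, 101 mm above the bench (warmer x -35, y -145 mm). The dial is a black 44 mm disc carrying an upright bar grip 42 mm long, 14 mm thick, 32 mm high, its top 7 mm above this point; the bar lies along the warmer's x axis when off and turns with the dial. The disc's top is 17 mm below this point and the deck 31 mm below it; the hood's side wall is 60 mm to the left, its top 15 mm above this point.
- jar_mid (a point): Middle of a square glass staining jar with lid, 60 x 60 x 110 mm, 250 g, standing left of the warmer. Leave alone.
- bottle_mid (a point): Middle of an amber dropper bottle with black rubber bulb, 40 mm across, 100 mm high, standing left of the warmer. Leave alone.
- slidebox_mid (a point): Middle of a blue slide box lying right of the warmer, 97 x 86 x 34 mm. Leave alone.

How it is judged:
By the outcome, as a careful person would: the job done as asked, in the order asked, and still so for the second after the job is handed in, while the arm keeps its last pose, push and grip.
It also fails if it takes over 51 s, if anything falls off the work surface, if the arm or the gripper's body presses on something with over 40 N, if the wrist force passes 120 N, or if a joint passes its speed limit or range.

## Working session

There is one attempt and no reset: what is moved stays moved. The work goes in short steps, Python scripts to look and compute and a tool call to move; the robot and the scene stay as the last step left them, time stands still between calls to the robot, and variables do not carry over. Pictures are saved under pics/ and viewed, and the job is handed in when it is done.

Besides the shell and the picture viewer there is one more tool, called after ">>>" in YAML: its name, and indented under it one key for each argument. arm_command: Moves the arm, as the interface text tells. Its arguments: {"type":"object","properties":{"plan":{"type":"array"}},"required":["plan"]}

```bash
ls; mkdir -p pics; python3 - <<'E'
from plant import readout, imaging, bot
import cv2
print(readout.get_obs())
for n in ("scene","top"):
    im=imaging.capture(n); cv2.imwrite(f"pics/{n}0.png",im)
for n in ("scene","top","wrist"): print(n,imaging.get_calibration(n))
E
```

```text
pics
{'time': 0.0, 'joint_positions': array([-1.45800009e+00,  3.42700577e-01,  1.52501332e+00, -1.03983975e-05,
        1.27540173e+00, -1.45990096e-01]), 'dq': array([-1.40918942e-03, -6.06828042e-04, -1.24978096e-03,  5.08295557e-04,
        1.84174660e-03,  9.66167894e-05]), 'tau': array([-1.96921355e-03, -4.31250679e+01, -2.44222748e+01,  7.15678465e-02,
        5.58438292e-02, -1.33903059e-04]), 'tool_pos': array([ 134.33253057, -507.13613213,  248.05772585]), 'tcp_rot': array([3.0021314 , 1.56927332, 1.69012444]), 'contact_force': array([ 0.48250475, -0.09541261,  0.54592165]), 'moment': array([-0.03050403, -0.01318632, -0.01400418]), 'grip_width': 91.82938316116449}
scene {'fx': 481.58908797420213, 'fy': 481.58908797420213, 'cx': 319.71707446087936, 'cy': 233.05604652036584, 'position': array([ 959.89466127,  467.32608432, 1078.64601136]), 'rotation': array([5.20280454e-01, 1.82233762e-03, 2.40847047e+00])}
top {'fx': 499.6951988493623, 'fy': 499.6951988493623, 'cx': 314.1808412722406, 'cy': 226.33608209360102, 'position': array([544.79806295,  48.25290291, 967.77860971]), 'rotation': array([ 0.06709909, -0.0134984 , -1.5871785 ])}
wrist {'fx': 336.53369083290477, 'fy': 336.53369083290477, 'cx': 323.19816296711525, 'cy': 237.69825642119716, 'mount': array([[ 8.74473377e-04,  2.64223485e-01, -9.64461085e-01,
        -1.36081811e+02],
       [ 3.17921852e-04,  9.64461332e-01,  2.64223840e-01,
         6.97063395e+01],
       [ 9.99999567e-01, -5.37679969e-04,  7.59393339e-04,
         4.62092148e-01],
       [ 0.00000000e+00,  0.00000000e+00,  0.00000000e+00,
         1.00000000e+00]])}
```

View pics/scene0.png

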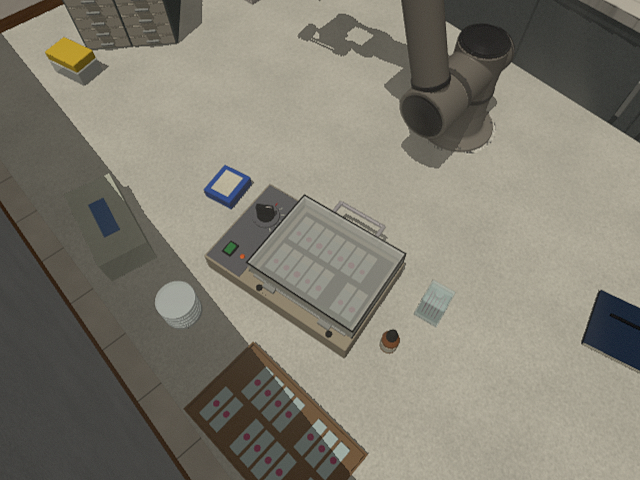

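View pics/top0.png

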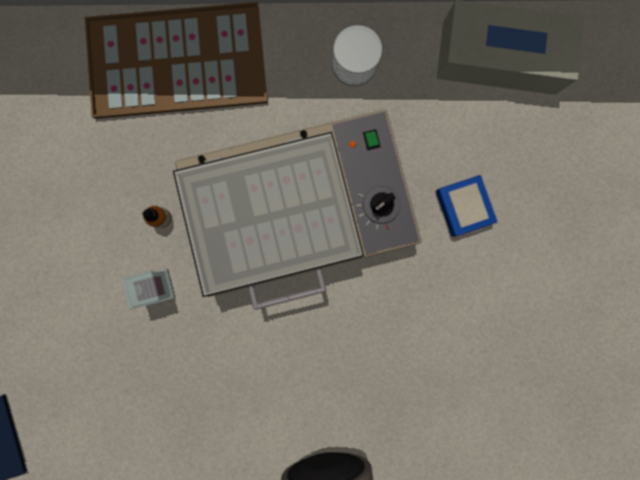

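```bash
cat > h.py <<'E'
import numpy as np, cv2
from scipy.spatial.transform import Rotation as R
from plant import readout, imaging
def cam(n, obs=None):
    c=imaging.get_calibration(n)
    if n=="wrist":
        T=np.eye(4); T[:3,:3]=R.from_euler('xyz',obs['tcp_rot']).as_matrix(); T[:3,3]=obs['tool_pos']
        M=T@c['mount']; return c,M[:3,:3],M[:3,3]
    return c,R.from_euler('xyz',c['rotation']).as_matrix(),np.array(c['position'])
def ray(C,u,v):
    c,Rm,p=C; d=Rm@np.array([(u-c['cx'])/c['fx'],-(v-c['cy'])/c['fy'],-1]); return p,d
def onz(C,u,v,z):
    p,d=ray(C,u,v); return p+d*(z-p[2])/d[2]
def proj(C,P):
    c,Rm,p=C; q=Rm.T@(np.asarray(P,float)-p); return np.array([c['cx']+c['fx']*q[0]/-q[2],c['cy']+c['fy']*q[1]/q[2]])
def tri(rays):
    A=np.zeros((3,3));b=np.zeros(3)
    for p,d in rays:
        d=d/np.linalg.norm(d);M=np.eye(3)-np.outer(d,d);A+=M;b+=M@p
    return np.linalg.solve(A,b)
E
python3 - <<'E'
import cv2
t=cv2.imread('pics/top0.png'); s=cv2.imread('pics/scene0.png')
cv2.imwrite('pics/topz.png',cv2.resize(t[100:320,160:430],None,fx=2.9,fy=2.7,interpolation=cv2.INTER_CUBIC)[:600,:800])
a=cv2.resize(t[100:300,310:510],None,fx=3,fy=3,interpolation=cv2.INTER_CUBIC); cv2.imwrite('pics/topz1.png',a)
a=cv2.resize(t[120:320,165:430],None,fx=3,fy=3,interpolation=cv2.INTER_CUBIC); cv2.imwrite('pics/topz2.png',a)
a=cv2.resize(s[170:370,200:460],None,fx=3,fy=3,interpolation=cv2.INTER_CUBIC); cv2.imwrite('pics/scz2.png',a)
E
```

```text
(no output)
```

View pics/topz1.png

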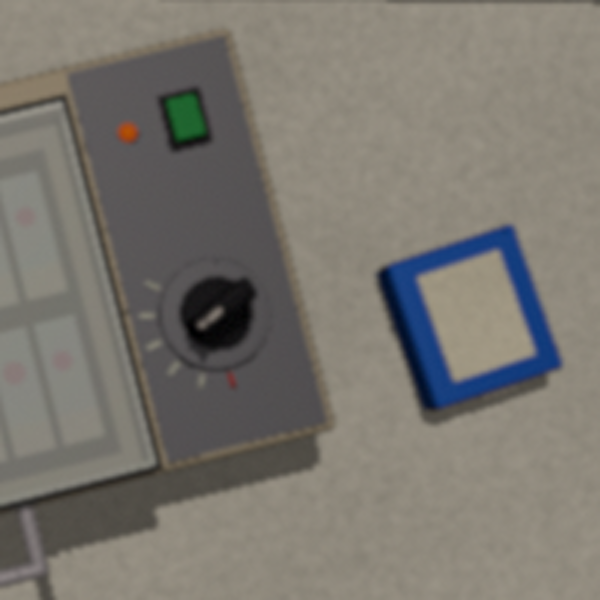

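View pics/topz2.png

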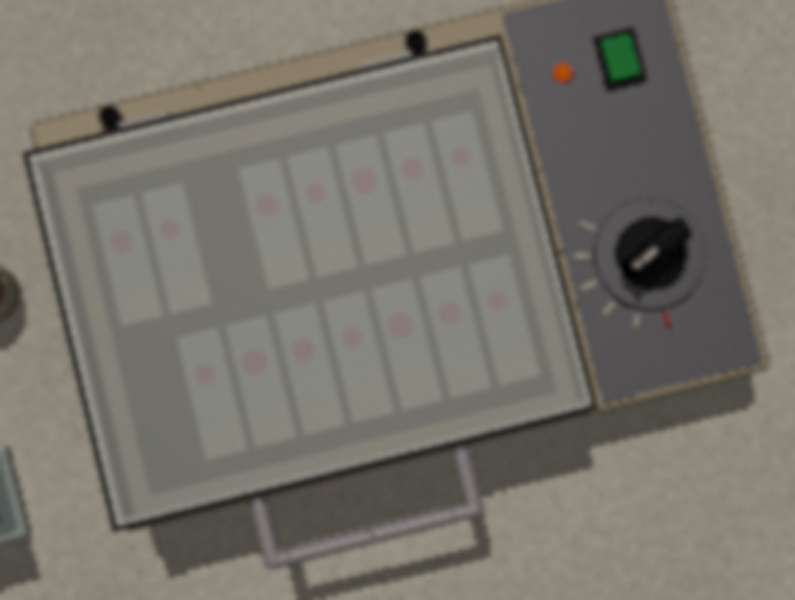

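View pics/scz2.png

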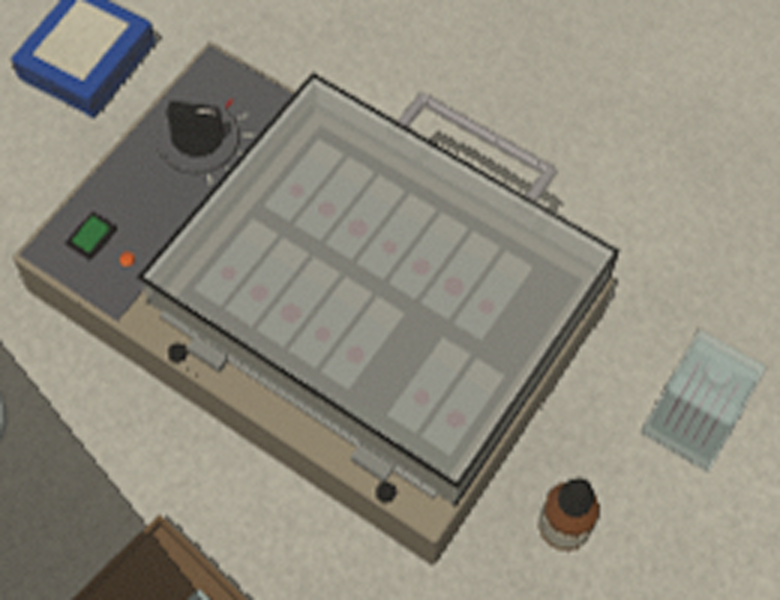

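```bash
python3 - <<'E'
from h import *
T=cam('top');S=cam('scene')
W={'HRL':(105,195,116),'HRR':(105,-85,116),'HFR':(-115,-85,116),'HFL':(-115,195,116),'DRR':(135,-200,70),'DFR':(-120,-200,70)}
t={'HRL':(174,171),'HRR':(331.7,132.7),'HFR':(362.3,255),'HFL':(204,295.7),'DRR':(310+228/3,100+33/3),'DFR':(310+331/3,100+427/3)}
s={'HFR':(305,195.3),'HRR':(248.3,262.3),'HRL':(353.3,331),'HFL':(405.7,253.3),'DFR':(200+210/3,170+43/3),'DRR':(200+18/3,170+258/3)}
def fit(Q):
    A=np.array([W[k][:2] for k in Q],float);B=np.array([Q[k][:2] for k in Q])
    a=A-A.mean(0);b=B-B.mean(0);th=np.arctan2((a[:,0]*b[:,1]-a[:,1]*b[:,0]).sum(),(a*b).sum())
    Rm=np.array([[np.cos(th),-np.sin(th)],[np.sin(th),np.cos(th)]]);o=B.mean(0)-Rm@A.mean(0)
    print('yaw',th,'o',o,'res',np.round(B-(A@Rm.T+o),1).tolist());return th,o
for C,q in((T,t),(S,s)): fit({k:onz(C,*q[k],W[k][2]) for k in q})
Q={k:tri([ray(T,*t[k]),ray(S,*s[k])]) for k in t}
for k in Q: print(k,Q[k].round(1))
th,o=fit(Q)
def w(x,y,z): return np.array([*(o+np.array([[np.cos(th),-np.sin(th)],[np.sin(th),np.cos(th)]])@[x,y]),z])
for n,p in dict(dial=(-35,-145,101),handle=(-155,55,101),hinge=(105,55,71)).items(): 
    P=w(*p);print(n,P.round(1),np.hypot(P[0],P[1]).round(), 'top px',proj(T,P).round(1),'scene px',proj(S,P).round(1))
# dial pointer ends at bar top z=108
a=onz(T,165+658/3,120+250/3,108)-onz(T,165+633/3,120+268/3,108)
d=-(a);print('ptr world ang',np.arctan2(d[1],d[0]),'front ang',th+np.pi, 'dial cw',(th+np.pi-np.arctan2(d[1],d[0]))%(2*np.pi))
E
```

```text
yaw 0.22811835540923983 o [642.58126965  62.77004942] res [[-0.1, -1.8], [-0.3, -0.9], [1.8, 0.7], [0.9, -3.0], [-4.6, 1.6], [2.2, 3.5]]
yaw 0.2368256639671379 o [639.81769754  64.15982531] res [[0.3, -0.0], [-1.4, -0.6], [0.4, -2.6], [1.4, -1.9], [2.7, 2.8], [-3.4, 2.3]]
HRL [698.8 275.1 119.2]
HRR [762.    4.4 117.3]
HFR [550.8 -44.1 120.2]
HFL [486.3 224.4 118.5]
DRR [814.9 -99.5  66.3]
DFR [ 573.  -155.5   70.3]
yaw 0.23053389198457885 o [641.57646931  63.53187282] res [[-0.5, -2.2], [-1.2, -0.3], [1.8, 1.4], [1.3, -2.7], [-3.8, 0.8], [2.5, 3.1]]
dial [640.6 -85.6 101. ] 646.0 top px [383.2 203.7] scene px [265.3 209.9]
handle [478.1  81.7 101. ] 485.0 top px [288.6 299.1] scene px [362.3 215.3]
hinge [731.2 141.1  71. ] 745.0 top px [254.6 157.7] scene px [298.8 304. ]
ptr world ang 2.177819309515133 front ang 3.372126545574372 dial cw 1.194307236059239
```

```bash
cat >> h.py <<'E'
def plan(P,axis_jaw_yaw,flip=False,tilt=0.0):
    """needed shift in current tool axes (cm), rotvec in tool axes, for tool-down with jaw yaw"""
    o=readout.get_obs(); R0=R.from_euler('xyz',o['tcp_rot']).as_matrix()
    z=np.array([np.cos(axis_jaw_yaw),np.sin(axis_jaw_yaw),0]); x=np.array([0,0,-1.]); 
    R1=np.column_stack([x,np.cross(z,x),z])
    if tilt: R1=R.from_rotvec(tilt*R1[:,1]).as_matrix()@R1
    s=R0.T@(np.asarray(P)-o['tool_pos'])/10; rv=R.from_matrix(R0.T@R1).as_rotvec()
    print('t',o['time'],'pos',o['tool_pos'].round(1),'q',o['joint_positions'].round(2),'grip',round(o['grip_width'],1),'F',o['contact_force'].round(1),'M',o['moment'].round(2))
    print('shift cm',s.round(2),'rotvec',rv.round(3)); return s,rv
E
python3 - <<'E'
from h import *
o=readout.get_obs();print(R.from_euler('xyz',o['tcp_rot']).as_matrix().round(3))
for y in(0.607,0.607+np.pi,):
  plan([640.6,-85.6,200],y)
E
```

```text
[[-0.     0.967  0.256]
 [ 0.001  0.256 -0.967]
 [-1.     0.    -0.001]]
t 0.1 pos [ 134.4 -507.2  248.1] q [-1.46  0.34  1.52  0.    1.28 -0.15] grip 91.9 F [ 0.2 -0.1  0.2] M [ 0.04 -0.02  0.02]
shift cm [  4.86  59.72 -27.79] rotvec [-1.919e+00 -1.000e-03 -1.000e-03]
t 0.1 pos [ 134.4 -507.2  248.1] q [-1.46  0.34  1.52  0.    1.28 -0.15] grip 91.9 F [ 0.2 -0.1  0.2] M [ 0.04 -0.02  0.02]
shift cm [  4.86  59.72 -27.79] rotvec [ 1.223e+00 -1.000e-03  1.000e-03]
```

>>> arm_command:
  plan:
    - {"ty":3,"tz":-1.4,"tx":0.2,"jaw":1}
    - {"ty":3,"tz":-1.4,"tx":0.2,"jaw":1}
    - {"ty":3,"tz":-1.4,"tx":0.2,"jaw":1}
    - {"ty":3,"tz":-1.4,"tx":0.2,"jaw":1}
    - {"ty":3,"tz":-1.4,"tx":0.2,"jaw":1}
    - {"ty":3,"tz":-1.4,"tx":0.2,"jaw":1}
    - {"ty":3,"tz":-1.4,"tx":0.2,"jaw":1}
    - {"ty":3,"tz":-1.4,"tx":0.2,"jaw":1}
    - {"ty":3,"tz":-1.4,"tx":0.2,"jaw":1}
    - {"ty":3,"tz":-1.4,"tx":0.2,"jaw":1}
    - {"ty":3,"tz":-1.4,"tx":0.2,"jaw":1}
    - {"ty":3,"tz":-1.4,"tx":0.2,"jaw":1}
    - {"ty":3,"tz":-1.4,"tx":0.2,"jaw":1}
    - {"ty":3,"tz":-1.4,"tx":0.2,"jaw":1}
    - {"ty":3,"tz":-1.4,"tx":0.2,"jaw":1}
    - {"ty":3,"tz":-1.4,"tx":0.2,"jaw":1}
    - {"ty":3,"tz":-1.4,"tx":0.2,"jaw":1}
    - {"ty":3,"tz":-1.4,"tx":0.2,"jaw":1}
    - {"ty":3,"tz":-1.4,"tx":0.2,"jaw":1}
    - {"ty":3,"tz":-1.4,"tx":0.2,"jaw":1}

```text
invalid input at $.plan[0]: expected keys tx, ty, tz, wx, wy, wz, jaw
```

>>> arm_command:
  plan:
    - {"wx":0.14,"jaw":-0.1}
    - {"wx":0.14,"jaw":-0.1}
    - {"wx":0.14,"jaw":-0.1}
    - {"wx":0.14,"jaw":-0.1}
    - {"wx":0.14,"jaw":-0.1}
    - {"wx":0.14,"jaw":-0.1}
    - {"wx":0.14,"jaw":-0.1}
    - {"wx":0.14,"jaw":-0.1}
    - {"wx":0.1,"jaw":-0.1}
    - {"jaw":-0.1}

```text
invalid input at $.plan[0]: expected keys tx, ty, tz, wx, wy, wz, jaw
```

```bash
python3 - <<'E'
from h import *
plan([640.6,-85.6,109],0.607-np.pi)
o=readout.get_obs(); im=imaging.capture('wrist'); C=cam('wrist',o); cv2.imwrite('pics/w1.png',im)
np.save('w1.npy',np.r_[o['tool_pos'],o['tcp_rot']])
for z in(101,108,84): print(z,proj(C,[640.6,-85.6,z]).round(1))
E
```

```text
t 0.1 pos [ 134.4 -507.2  248.1] q [-1.46  0.34  1.52  0.    1.28 -0.15] grip 91.9 F [ 0.2 -0.1  0.2] M [ 0.04 -0.02  0.02]
shift cm [ 13.96  59.72 -27.78] rotvec [ 1.223e+00 -1.000e-03  1.000e-03]
101 [ -372.2 -1223.6]
108 [ -409. -1296.]
84 [ -296.5 -1074.8]
```

View pics/w1.png

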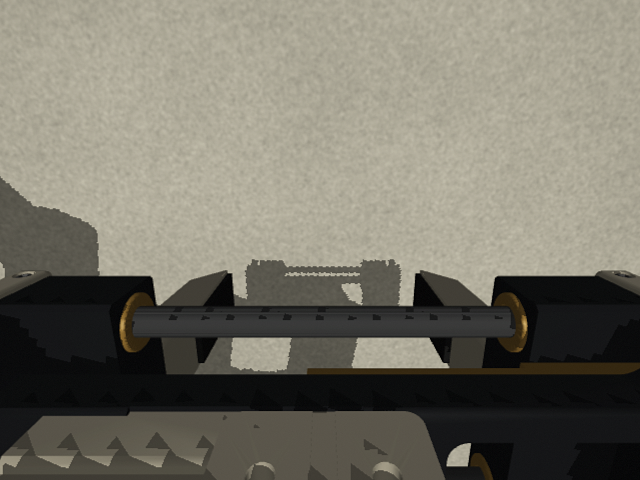

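>>> arm_command:
  plan:
    - {"tx":0.2,"ty":3,"tz":-1.4,"wx":0,"wy":0,"wz":0,"jaw":1}
    - {"tx":0.2,"ty":3,"tz":-1.4,"wx":0,"wy":0,"wz":0,"jaw":1}
    - {"tx":0.2,"ty":3,"tz":-1.4,"wx":0,"wy":0,"wz":0,"jaw":1}
    - {"tx":0.2,"ty":3,"tz":-1.4,"wx":0,"wy":0,"wz":0,"jaw":1}
    - {"tx":0.2,"ty":3,"tz":-1.4,"wx":0,"wy":0,"wz":0,"jaw":1}
    - {"tx":0.2,"ty":3,"tz":-1.4,"wx":0,"wy":0,"wz":0,"jaw":1}
    - {"tx":0.2,"ty":3,"tz":-1.4,"wx":0,"wy":0,"wz":0,"jaw":1}
    - {"tx":0.2,"ty":3,"tz":-1.4,"wx":0,"wy":0,"wz":0,"jaw":1}
    - {"tx":0.2,"ty":3,"tz":-1.4,"wx":0,"wy":0,"wz":0,"jaw":1}
    - {"tx":0.2,"ty":3,"tz":-1.4,"wx":0,"wy":0,"wz":0,"jaw":1}
    - {"tx":0.2,"ty":3,"tz":-1.4,"wx":0,"wy":0,"wz":0,"jaw":1}
    - {"tx":0.2,"ty":3,"tz":-1.4,"wx":0,"wy":0,"wz":0,"jaw":1}
    - {"tx":0.2,"ty":3,"tz":-1.4,"wx":0,"wy":0,"wz":0,"jaw":1}
    - {"tx":0.2,"ty":3,"tz":-1.4,"wx":0,"wy":0,"wz":0,"jaw":1}
    - {"tx":0.2,"ty":3,"tz":-1.4,"wx":0,"wy":0,"wz":0,"jaw":1}
    - {"tx":0.2,"ty":3,"tz":-1.4,"wx":0,"wy":0,"wz":0,"jaw":1}
    - {"tx":0.2,"ty":3,"tz":-1.4,"wx":0,"wy":0,"wz":0,"jaw":1}
    - {"tx":0.2,"ty":3,"tz":-1.4,"wx":0,"wy":0,"wz":0,"jaw":1}
    - {"tx":0.2,"ty":3,"tz":-1.4,"wx":0,"wy":0,"wz":0,"jaw":1}
    - {"tx":0.2,"ty":3,"tz":-1.4,"wx":0,"wy":0,"wz":0,"jaw":1}

```text
time: 2.15
tool_pos: [643.5, -82.2, 208.2]
tcp_rot: [-1.913, 1.57, 3.058]
contact_force: [-0.0, -0.1, -0.5]
grip_width: 92.0
```

>>> arm_command:
  plan:
    - {"tx":0,"ty":0,"tz":0,"wx":0.14,"wy":0,"wz":0,"jaw":-0.1}
    - {"tx":0,"ty":0,"tz":0,"wx":0.14,"wy":0,"wz":0,"jaw":-0.1}
    - {"tx":0,"ty":0,"tz":0,"wx":0.14,"wy":0,"wz":0,"jaw":-0.1}
    - {"tx":0,"ty":0,"tz":0,"wx":0.14,"wy":0,"wz":0,"jaw":-0.1}
    - {"tx":0,"ty":0,"tz":0,"wx":0.14,"wy":0,"wz":0,"jaw":-0.1}
    - {"tx":0,"ty":0,"tz":0,"wx":0.14,"wy":0,"wz":0,"jaw":-0.1}
    - {"tx":0,"ty":0,"tz":0,"wx":0.14,"wy":0,"wz":0,"jaw":-0.1}
    - {"tx":0,"ty":0,"tz":0,"wx":0.14,"wy":0,"wz":0,"jaw":-0.1}
    - {"tx":0,"ty":0,"tz":0,"wx":0.1,"wy":0,"wz":0,"jaw":-0.1}
    - {"tx":0,"ty":0,"tz":0,"wx":0,"wy":0,"wz":0,"jaw":-0.1}

```text
time: 3.15
tool_pos: [642.6, -83.3, 208.3]
tcp_rot: [-0.732, 1.57, 3.018]
contact_force: [-1.3, 0.3, -0.4]
grip_width: 41.3
```

```bash
python3 - <<'E'
from h import *
plan([640.6,-85.6,109],0.607-np.pi)
o=readout.get_obs(); im=imaging.capture('wrist'); C=cam('wrist',o); cv2.imwrite('pics/w2.png',im)
np.save('w2.npy',np.r_[o['tool_pos'],o['tcp_rot']])
for z in(101,108,84): print(z,proj(C,[640.6,-85.6,z]).round(1))
E
```

```text
t 3.15 pos [642.6 -83.3 208.3] q [-0.25  0.6   1.21 -0.    1.33  2.29] grip 41.3 F [-1.3  0.3 -0.4] M [ 0.11 -0.    0.01]
shift cm [9.93 0.08 0.29] rotvec [0.002 0.001 0.001]
101 [325.3 241.9]
108 [325.3 244.5]
84 [325.1 236. ]
```

View pics/w2.png

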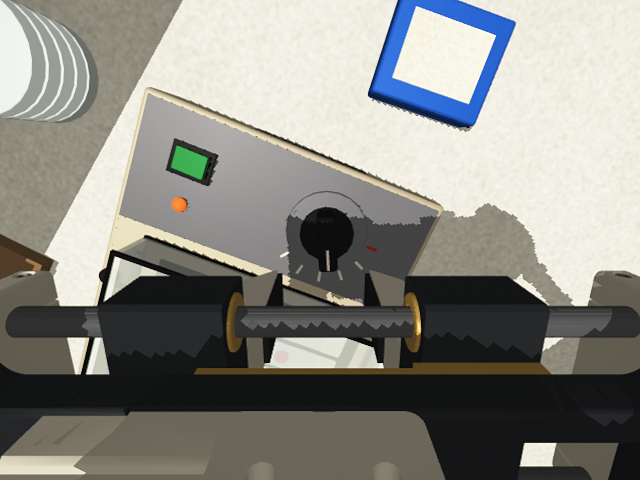

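```bash
python3 - <<'E'
import cv2,numpy as np
t=cv2.imread('pics/w2.png')[185:305,260:400]
t=np.clip(((t/255.)**0.5*255),0,255).astype('uint8')
cv2.imwrite('pics/w2z.png',cv2.resize(t,None,fx=5,fy=5,interpolation=cv2.INTER_CUBIC))
E
```

```text
(no output)
```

View pics/w2z.png

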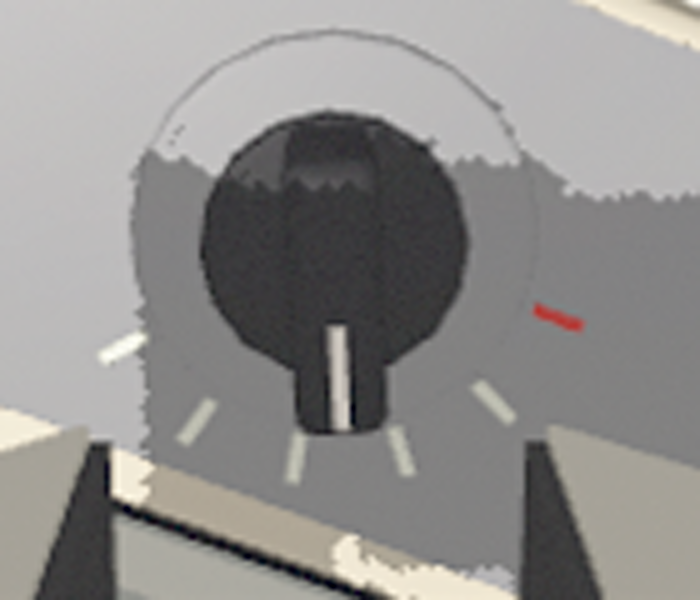

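>>> arm_command:
  plan:
    - {"tx":1.4,"ty":0.1,"tz":0.15,"wx":0,"wy":0,"wz":0,"jaw":-0.1}
    - {"tx":1.4,"ty":0.1,"tz":0.2,"wx":0,"wy":0,"wz":0,"jaw":-0.1}
    - {"tx":1.4,"ty":0.1,"tz":0,"wx":0,"wy":0,"wz":0,"jaw":-0.1}
    - {"tx":1.4,"ty":0,"tz":0,"wx":0,"wy":0,"wz":0,"jaw":-0.1}
    - {"tx":1.4,"ty":0,"tz":0,"wx":0,"wy":0,"wz":0,"jaw":-0.1}
    - {"tx":1.4,"ty":0,"tz":0,"wx":0,"wy":0,"wz":0,"jaw":-0.1}
    - {"tx":1.3,"ty":0,"tz":0,"wx":0,"wy":0,"wz":0,"jaw":-0.1}
    - {"tx":0,"ty":0,"tz":0,"wx":0,"wy":0,"wz":0,"jaw":-0.1}
    - {"tx":0,"ty":0,"tz":0,"wx":0,"wy":0,"wz":0,"jaw":-1}
    - {"tx":0,"ty":0,"tz":0,"wx":0,"wy":0,"wz":0,"jaw":-1}
    - {"tx":0,"ty":0,"tz":0,"wx":0,"wy":0,"wz":0,"jaw":-1}
    - {"tx":0,"ty":0,"tz":0,"wx":0,"wy":0,"wz":0,"jaw":-1}
    - {"tx":0,"ty":0,"tz":0,"wx":0,"wy":0,"wz":0,"jaw":-1}
    - {"tx":0,"ty":0,"tz":0,"wx":0,"wy":0,"wz":0,"jaw":-1}

```text
time: 4.6
tool_pos: [642.4, -87.7, 112.5]
tcp_rot: [2.377, 1.568, -0.155]
contact_force: [2.6, 0.7, 1.5]
grip_width: 13.8
```

```bash
python3 - <<'E'
from h import *
plan([640.6,-85.6,109],0.2305-np.pi/2)
E
```

```text
t 4.6 pos [642.4 -87.7 112.5] q [-0.25  0.69  1.33  0.    1.12  2.28] grip 13.8 F [2.6 0.7 1.5] M [ 0.27 -0.45  0.01]
shift cm [ 0.35 -0.28  0.03] rotvec [-1.192e+00 -1.000e-03 -2.000e-03]
```

>>> arm_command:
  plan:
    - {"tx":0,"ty":0,"tz":0,"wx":-0.1,"wy":0,"wz":0,"jaw":-1}
    - {"tx":0,"ty":0,"tz":0,"wx":-0.1,"wy":0,"wz":0,"jaw":-1}
    - {"tx":0,"ty":0,"tz":0,"wx":-0.1,"wy":0,"wz":0,"jaw":-1}
    - {"tx":0,"ty":0,"tz":0,"wx":-0.1,"wy":0,"wz":0,"jaw":-1}
    - {"tx":0,"ty":0,"tz":0,"wx":-0.1,"wy":0,"wz":0,"jaw":-1}
    - {"tx":0,"ty":0,"tz":0,"wx":-0.1,"wy":0,"wz":0,"jaw":-1}
    - {"tx":0,"ty":0,"tz":0,"wx":-0.1,"wy":0,"wz":0,"jaw":-1}
    - {"tx":0,"ty":0,"tz":0,"wx":-0.1,"wy":0,"wz":0,"jaw":-1}
    - {"tx":0,"ty":0,"tz":0,"wx":-0.1,"wy":0,"wz":0,"jaw":-1}
    - {"tx":0,"ty":0,"tz":0,"wx":-0.1,"wy":0,"wz":0,"jaw":-1}
    - {"tx":0,"ty":0,"tz":0,"wx":-0.1,"wy":0,"wz":0,"jaw":-1}
    - {"tx":0,"ty":0,"tz":0,"wx":-0.05,"wy":0,"wz":0,"jaw":-1}
    - {"tx":0,"ty":0,"tz":0,"wx":0,"wy":0,"wz":0,"jaw":-1}

```text
time: 5.9
tool_pos: [643.0, -86.2, 112.5]
tcp_rot: [1.821, 1.567, 0.441]
contact_force: [6.0, 5.4, 0.9]
grip_width: 14.1
```

```bash
python3 - <<'E'
from h import *
plan([640.6,-85.6,109],0.2305-np.pi/2)
E
```

```text
t 5.9 pos [643.  -86.2 112.5] q [-0.25  0.69  1.33  0.    1.12  1.13] grip 14.1 F [6.  5.4 0.9] M [ 1.02 -0.92  0.01]
shift cm [ 0.35 -0.22 -0.11] rotvec [-0.04  -0.001 -0.004]
```

>>> arm_command:
  plan:
    - {"tx":0,"ty":0,"tz":0,"wx":-0.03,"wy":0,"wz":0,"jaw":-1}
    - {"tx":0,"ty":0,"tz":0,"wx":-0.03,"wy":0,"wz":0,"jaw":-1}
    - {"tx":0,"ty":0,"tz":0,"wx":0,"wy":0,"wz":0,"jaw":-1}

```text
time: 6.2
tool_pos: [642.9, -86.2, 112.5]
tcp_rot: [1.865, 1.567, 0.543]
contact_force: [5.3, 6.3, 1.5]
grip_width: 14.0
```

```bash
python3 - <<'E'
from h import *
plan([640.6,-85.6,109],0.2305-np.pi/2)
E
```

```text
t 6.2 pos [642.9 -86.2 112.5] q [-0.25  0.69  1.33  0.    1.12  1.07] grip 14.0 F [5.3 6.3 1.5] M [ 1.1  -0.86 -0.59]
shift cm [ 0.35 -0.21 -0.12] rotvec [ 0.018 -0.001 -0.004]
```

>>> arm_command:
  plan:
    - {"tx":0,"ty":0,"tz":0,"wx":0,"wy":0,"wz":0,"jaw":-0.1}
    - {"tx":0,"ty":0,"tz":0,"wx":0,"wy":0,"wz":0,"jaw":-0.1}
    - {"tx":0,"ty":0,"tz":0,"wx":0,"wy":0,"wz":0,"jaw":-0.1}
    - {"tx":0,"ty":0,"tz":0,"wx":0,"wy":0,"wz":0,"jaw":-0.1}
    - {"tx":-1,"ty":0,"tz":0,"wx":0,"wy":0,"wz":0,"jaw":-0.1}
    - {"tx":-2,"ty":0,"tz":0,"wx":0,"wy":0,"wz":0,"jaw":-0.1}
    - {"tx":-2,"ty":0,"tz":0,"wx":0,"wy":0,"wz":0,"jaw":-0.1}
    - {"tx":-2,"ty":0,"tz":0,"wx":0,"wy":0,"wz":0,"jaw":-0.1}
    - {"tx":-2,"ty":0,"tz":0,"wx":0,"wy":0,"wz":0,"jaw":-0.1}
    - {"tx":-1,"ty":0,"tz":0,"wx":0,"wy":0,"wz":0,"jaw":-0.1}
    - {"tx":0,"ty":0,"tz":0,"wx":0,"wy":0,"wz":0,"jaw":-0.1}

```text
time: 7.3
tool_pos: [642.3, -88.0, 213.8]
tcp_rot: [1.033, 1.567, -0.289]
contact_force: [-0.4, 0.2, -0.1]
grip_width: 41.3
```

```bash
python3 - <<'E'
from h import *
plan([478.1,81.7,200],0.2305)
o=readout.get_obs(); im=imaging.capture('wrist'); C=cam('wrist',o); 
cv2.imwrite('pics/w3.png',im)
E
```

```text
t 7.3 pos [642.3 -88.  213.8] q [-0.25  0.6   1.21 -0.    1.34  1.07] grip 41.3 F [-0.4  0.2 -0.1] M [-0.02  0.02 -0.04]
shift cm [  1.3  -11.74 -20.49] rotvec [-1.553e+00  4.000e-03 -1.000e-03]
```

View pics/w3.png

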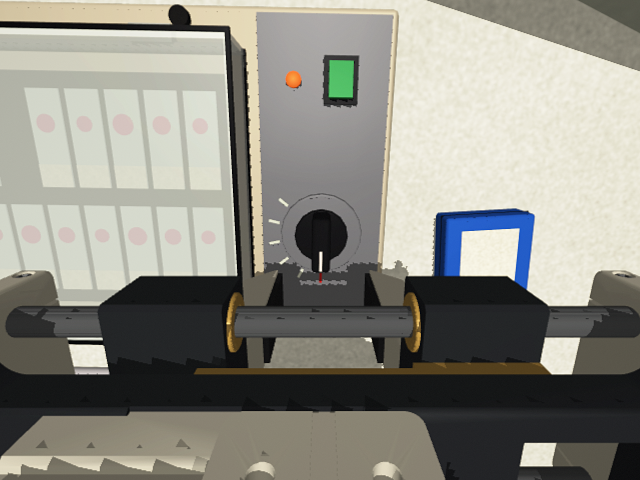

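>>> arm_command:
  plan:
    - {"tx":0,"ty":-1.5,"tz":-2.6,"wx":0,"wy":0,"wz":0,"jaw":-0.1}
    - {"tx":0,"ty":-1.5,"tz":-2.6,"wx":0,"wy":0,"wz":0,"jaw":-0.1}
    - {"tx":0,"ty":-1.5,"tz":-2.6,"wx":0,"wy":0,"wz":0,"jaw":-0.1}
    - {"tx":0,"ty":-1.5,"tz":-2.6,"wx":0,"wy":0,"wz":0,"jaw":-0.1}
    - {"tx":0,"ty":-1.5,"tz":-2.6,"wx":0,"wy":0,"wz":0,"jaw":-0.1}
    - {"tx":0,"ty":-1.5,"tz":-2.6,"wx":0,"wy":0,"wz":0,"jaw":-0.1}
    - {"tx":0,"ty":-1.5,"tz":-2.6,"wx":0,"wy":0,"wz":0,"jaw":-0.1}
    - {"tx":0,"ty":-1.2,"tz":-2.3,"wx":0,"wy":0,"wz":0,"jaw":-0.1}

```text
time: 8.15
tool_pos: [475.8, 83.0, 210.5]
tcp_rot: [-1.811, 1.568, -3.133]
contact_force: [0.6, 0.8, -0.4]
grip_width: 41.5
```

>>> arm_command:
  plan:
    - {"tx":0,"ty":0,"tz":0,"wx":-0.14,"wy":0,"wz":0,"jaw":-0.4}
    - {"tx":0,"ty":0,"tz":0,"wx":-0.14,"wy":0,"wz":0,"jaw":-0.4}
    - {"tx":0,"ty":0,"tz":0,"wx":-0.14,"wy":0,"wz":0,"jaw":-0.4}
    - {"tx":0,"ty":0,"tz":0,"wx":-0.14,"wy":0,"wz":0,"jaw":-0.4}
    - {"tx":0,"ty":0,"tz":0,"wx":-0.14,"wy":0,"wz":0,"jaw":-0.4}
    - {"tx":0,"ty":0,"tz":0,"wx":-0.14,"wy":0,"wz":0,"jaw":-0.4}
    - {"tx":0,"ty":0,"tz":0,"wx":-0.14,"wy":0,"wz":0,"jaw":-0.4}
    - {"tx":0,"ty":0,"tz":0,"wx":-0.14,"wy":0,"wz":0,"jaw":-0.4}
    - {"tx":0,"ty":0,"tz":0,"wx":-0.14,"wy":0,"wz":0,"jaw":-0.4}
    - {"tx":0,"ty":0,"tz":0,"wx":-0.14,"wy":0,"wz":0,"jaw":-0.4}
    - {"tx":0,"ty":0,"tz":0,"wx":-0.14,"wy":0,"wz":0,"jaw":-0.4}
    - {"tx":0,"ty":0,"tz":0,"wx":-0.01,"wy":0,"wz":0,"jaw":-0.4}

```text
time: 9.35
tool_pos: [477.0, 82.1, 210.6]
tcp_rot: [2.969, 1.568, -3.085]
contact_force: [0.3, 0.7, -1.0]
grip_width: 27.6
```

```bash
python3 - <<'E'
from h import *
plan([478.1,81.7,101],0.2305)
o=readout.get_obs(); im=imaging.capture('wrist'); C=cam('wrist',o); 
print(proj(C,[478.1,81.7,101]))
cv2.imwrite('pics/w4.png',im)
np.save('w4.npy',np.r_[o['tool_pos'],o['tcp_rot']])
E
```

```text
t 9.35 pos [477.   82.1 210.6] q [ 0.01  0.31  1.69 -0.    1.15 -0.22] grip 27.6 F [ 0.3  0.7 -1. ] M [-0.03 -0.13  0.01]
shift cm [10.96 -0.06  0.12] rotvec [-0.001 -0.002 -0.   ]
[326.4641307  242.87131749]
```

View pics/w4.png

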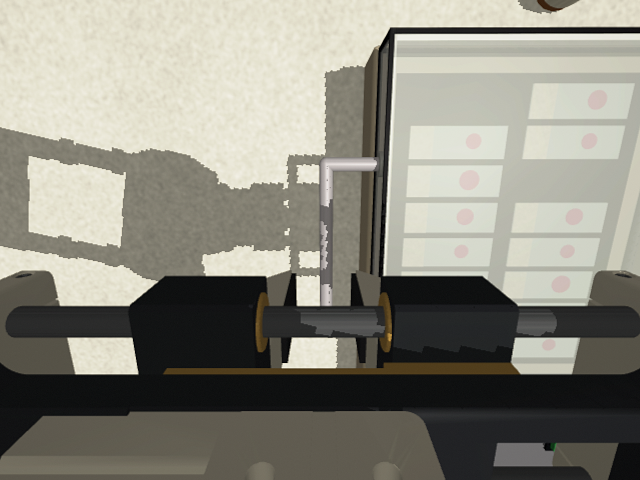

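>>> arm_command:
  plan:
    - {"tx":1.5,"ty":0,"tz":0.1,"wx":0,"wy":0,"wz":0,"jaw":-0.4}
    - {"tx":1.5,"ty":0,"tz":0,"wx":0,"wy":0,"wz":0,"jaw":-0.4}
    - {"tx":1.5,"ty":0,"tz":0,"wx":0,"wy":0,"wz":0,"jaw":-0.4}
    - {"tx":1.5,"ty":0,"tz":0,"wx":0,"wy":0,"wz":0,"jaw":-0.4}
    - {"tx":1.5,"ty":0,"tz":0,"wx":0,"wy":0,"wz":0,"jaw":-0.4}
    - {"tx":1.5,"ty":0,"tz":0,"wx":0,"wy":0,"wz":0,"jaw":-0.4}
    - {"tx":1.2,"ty":0,"tz":0,"wx":0,"wy":0,"wz":0,"jaw":-0.4}
    - {"tx":0.5,"ty":0,"tz":0,"wx":0,"wy":0,"wz":0,"jaw":-0.4}
    - {"tx":0,"ty":0,"tz":0,"wx":0,"wy":0,"wz":0,"jaw":-0.4}
    - {"tx":0,"ty":0,"tz":0,"wx":0,"wy":0,"wz":0,"jaw":-1}
    - {"tx":0,"ty":0,"tz":0,"wx":0,"wy":0,"wz":0,"jaw":-1}
    - {"tx":0,"ty":0,"tz":0,"wx":0,"wy":0,"wz":0,"jaw":-1}
    - {"tx":0,"ty":0,"tz":0,"wx":0,"wy":0,"wz":0,"jaw":-1}
    - {"tx":0,"ty":0,"tz":0,"wx":0,"wy":0,"wz":0,"jaw":-1}

```text
time: 10.8
tool_pos: [478.7, 82.3, 105.2]
tcp_rot: [-0.691, 1.57, -0.463]
contact_force: [-2.2, -1.2, 4.9]
grip_width: 8.8
```

```bash
python3 - <<'E'
from h import *
plan([478.1,81.7,104],0.2305)
# arc waypoints in tool axes: tool z = warmer x, tool -x = up
f=np.radians(np.arange(0,61,4)); x=-260*np.cos(f)+30*np.sin(f); z=260*np.sin(f)+30*np.cos(f)
for a,dx,dz in zip(np.degrees(f)[1:],np.diff(x),np.diff(z)): print(round(a),'tx %.2f tz %.2f'%(-dz/10,dx/10))
E
```

```text
t 10.8 pos [478.7  82.3 105.2] q [ 0.01  0.44  1.82 -0.    0.88 -0.22] grip 8.8 F [-2.2 -1.2  4.9] M [-0.15  0.3   0.05]
shift cm [ 0.12 -0.04 -0.07] rotvec [-0.003  0.     0.   ]
4 tx -1.81 tz 0.27
8 tx -1.78 tz 0.40
12 tx -1.75 tz 0.52
16 tx -1.71 tz 0.64
20 tx -1.66 tz 0.76
24 tx -1.60 tz 0.87
28 tx -1.54 tz 0.98
32 tx -1.47 tz 1.09
36 tx -1.39 tz 1.19
40 tx -1.30 tz 1.28
44 tx -1.21 tz 1.37
48 tx -1.11 tz 1.45
52 tx -1.01 tz 1.52
56 tx -0.90 tz 1.59
60 tx -0.78 tz 1.65
```

>>> arm_command:
  plan:
    - {"tx":-0.9,"ty":0,"tz":0.12,"wx":0,"wy":0,"wz":0,"jaw":-1}
    - {"tx":-0.9,"ty":0,"tz":0.15,"wx":0,"wy":0,"wz":0,"jaw":-1}
    - {"tx":-0.9,"ty":0,"tz":0.19,"wx":0,"wy":0,"wz":0,"jaw":-1}
    - {"tx":-0.9,"ty":0,"tz":0.21,"wx":0,"wy":0,"wz":0,"jaw":-1}
    - {"tx":-0.88,"ty":0,"tz":0.25,"wx":0,"wy":0,"wz":0,"jaw":-1}
    - {"tx":-0.87,"ty":0,"tz":0.27,"wx":0,"wy":0,"wz":0,"jaw":-1}
    - {"tx":-0.86,"ty":0,"tz":0.31,"wx":0,"wy":0,"wz":0,"jaw":-1}
    - {"tx":-0.85,"ty":0,"tz":0.33,"wx":0,"wy":0,"wz":0,"jaw":-1}
    - {"tx":-0.83,"ty":0,"tz":0.37,"wx":0,"wy":0,"wz":0,"jaw":-1}
    - {"tx":-0.82,"ty":0,"tz":0.39,"wx":0,"wy":0,"wz":0,"jaw":-1}
    - {"tx":0,"ty":0,"tz":0,"wx":0,"wy":0,"wz":0,"jaw":-1}

```text
time: 11.9
tool_pos: [503.6, 88.2, 193.0]
tcp_rot: [-2.975, 1.57, -2.747]
contact_force: [-5.0, -3.1, 0.7]
grip_width: 9.0
```

```bash
python3 - <<'E'
from h import *
plan([478.1,81.7,104],0.2305)
cv2.imwrite('pics/s5.png',imaging.capture('scene'))
E
```

```text
t 11.9 pos [503.6  88.2 193. ] q [ 0.02  0.37  1.65 -0.    1.13 -0.2 ] grip 9.0 F [-5.  -3.1  0.7] M [-0.59  1.02  0.07]
shift cm [ 8.91 -0.05 -2.62] rotvec [-0.002 -0.001  0.   ]
```

View pics/s5.png

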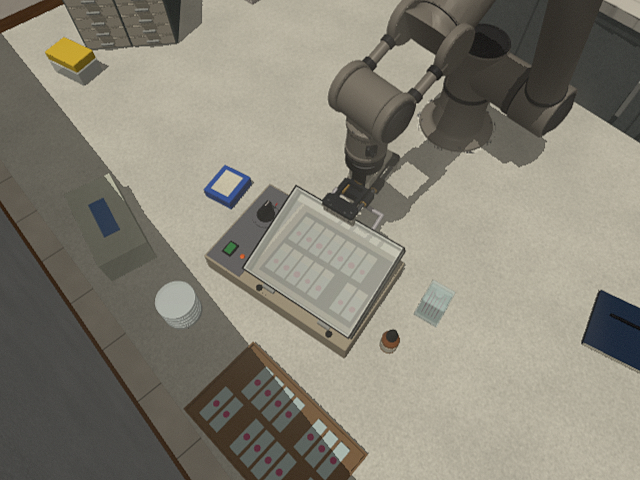

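>>> arm_command:
  plan:
    - {"tx":-0.8,"ty":0,"tz":0.42,"wx":0,"wy":0,"wz":0,"jaw":-1}
    - {"tx":-0.8,"ty":0,"tz":0.45,"wx":0,"wy":0,"wz":0,"jaw":-1}
    - {"tx":-0.78,"ty":0,"tz":0.48,"wx":0,"wy":0,"wz":0,"jaw":-1}
    - {"tx":-0.76,"ty":0,"tz":0.5,"wx":0,"wy":0,"wz":0,"jaw":-1}
    - {"tx":-0.74,"ty":0,"tz":0.53,"wx":0,"wy":0,"wz":0,"jaw":-1}
    - {"tx":-0.73,"ty":0,"tz":0.56,"wx":0,"wy":0,"wz":0,"jaw":-1}
    - {"tx":-0.71,"ty":0,"tz":0.58,"wx":0,"wy":0,"wz":0,"jaw":-1}
    - {"tx":-0.68,"ty":0,"tz":0.61,"wx":0,"wy":0,"wz":0,"jaw":-1}
    - {"tx":-0.66,"ty":0,"tz":0.63,"wx":0,"wy":0,"wz":0,"jaw":-1}
    - {"tx":-0.64,"ty":0,"tz":0.65,"wx":0,"wy":0,"wz":0,"jaw":-1}
    - {"tx":0,"ty":0,"tz":0,"wx":0,"wy":0,"wz":0,"jaw":-1}

```text
time: 13.05
tool_pos: [556.0, 100.4, 267.4]
tcp_rot: [-2.712, 1.57, -2.483]
contact_force: [-11.5, -3.6, 10.2]
grip_width: 9.0
```

```bash
python3 - <<'E'
from h import *
plan([478.1,81.7,104],0.2305)
E
```

```text
t 13.05 pos [556.  100.4 267.4] q [ 0.04  0.4   1.38 -0.    1.36 -0.18] grip 9.0 F [-11.5  -3.6  10.2] M [-0.59  2.05 -0.01]
shift cm [16.35 -0.06 -7.99] rotvec [-0.002 -0.001  0.   ]
```

>>> arm_command:
  plan:
    - {"tx":-0.15,"ty":0,"tz":-0.15,"wx":0,"wy":0,"wz":0,"jaw":-1}
    - {"tx":0,"ty":0,"tz":0,"wx":0,"wy":0,"wz":0,"jaw":-1}

```text
time: 13.25
tool_pos: [555.2, 100.3, 266.9]
tcp_rot: [0.004, 1.57, 0.232]
contact_force: [-3.7, -0.9, 1.4]
grip_width: 8.8
```

```bash
python3 - <<'E'
from h import *
plan([478.1,81.7,104],0.2305)
cv2.imwrite('pics/w6.png',imaging.capture('wrist'))
cv2.imwrite('pics/s6.png',imaging.capture('scene')[120:380,180:460])
E
```

```text
t 13.25 pos [555.2 100.3 266.9] q [ 0.04  0.4   1.38  0.    1.36 -0.19] grip 8.8 F [-3.7 -0.9  1.4] M [-0.28  0.56 -0.01]
shift cm [16.29 -0.06 -7.94] rotvec [-0.002  0.001 -0.   ]
```

View pics/w6.png

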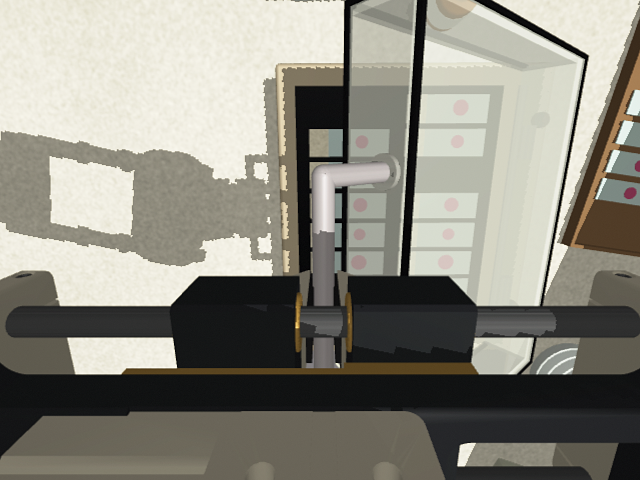

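View pics/s6.png

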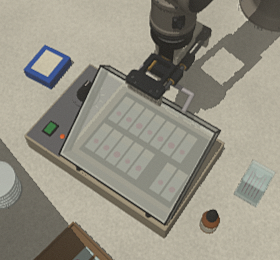

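>>> arm_command:
  plan:
    - {"tx":-0.62,"ty":0,"tz":0.66,"wx":0,"wy":0,"wz":0,"jaw":-1}
    - {"tx":-0.6,"ty":0,"tz":0.67,"wx":0,"wy":0,"wz":0,"jaw":-1}
    - {"tx":-0.57,"ty":0,"tz":0.7,"wx":0,"wy":0,"wz":0,"jaw":-1}
    - {"tx":-0.55,"ty":0,"tz":0.72,"wx":0,"wy":0,"wz":0,"jaw":-1}
    - {"tx":-0.53,"ty":0,"tz":0.74,"wx":0,"wy":0,"wz":0,"jaw":-1}
    - {"tx":0,"ty":0,"tz":0,"wx":0,"wy":0,"wz":0,"jaw":-1}

```text
time: 13.95
tool_pos: [589.8, 108.4, 296.3]
tcp_rot: [0.044, 1.569, 0.273]
contact_force: [-4.9, -0.6, 5.1]
grip_width: 9.1
```

```bash
python3 - <<'E'
from h import *
plan([478.1,81.7,104],0.2305)
E
```

```text
t 13.95 pos [589.8 108.4 296.3] q [ 0.05  0.45  1.22  0.    1.47 -0.17] grip 9.1 F [-4.9 -0.6  5.1] M [-0.22  0.93 -0.01]
shift cm [ 19.21  -0.07 -11.51] rotvec [-0.002  0.002 -0.   ]
```

>>> arm_command:
  plan:
    - {"tx":-0.52,"ty":0,"tz":0.73,"wx":0,"wy":0,"wz":0,"jaw":-1}
    - {"tx":-0.5,"ty":0,"tz":0.75,"wx":0,"wy":0,"wz":0,"jaw":-1}
    - {"tx":-0.48,"ty":0,"tz":0.76,"wx":0,"wy":0,"wz":0,"jaw":-1}
    - {"tx":-0.45,"ty":0,"tz":0.78,"wx":0,"wy":0,"wz":0,"jaw":-1}
    - {"tx":-0.43,"ty":0,"tz":0.8,"wx":0,"wy":0,"wz":0,"jaw":-1}
    - {"tx":0,"ty":0,"tz":0,"wx":0,"wy":0,"wz":0,"jaw":-1}
    - {"tx":0,"ty":0,"tz":0,"wx":0,"wy":0,"wz":0,"jaw":-1}

```text
time: 14.65
tool_pos: [626.4, 116.9, 318.1]
tcp_rot: [2.126, 1.57, 2.354]
contact_force: [-0.1, 1.4, -4.0]
grip_width: 9.1
```

```bash
python3 - <<'E'
from h import *
plan([478.1,81.7,104],0.2305)
for n in('scene','top','wrist'): cv2.imwrite(f'pics/{n[0]}7.png',imaging.capture(n))
o=readout.get_obs();P=o['tool_pos']+3*R.from_euler('xyz',o['tcp_rot']).as_matrix()[:,0]
H=np.array([731.2,141.1,71]);th=.2305
d=P-H;x=d[0]*np.cos(th)+d[1]*np.sin(th)
print('radius',np.hypot(x,d[2]),'angle',np.degrees(np.arctan2(d[2],-x)-np.arctan2(30,260)))
E
```

```text
t 14.65 pos [626.4 116.9 318.1] q [ 0.06  0.52  1.05  0.    1.57 -0.16] grip 9.1 F [-0.1  1.4 -4. ] M [ 0.11 -0.11  0.04]
shift cm [ 21.41  -0.08 -15.24] rotvec [-0.002 -0.    -0.   ]
radius 266.70580582949566 angle 59.57510520876943
```

View pics/s7.png

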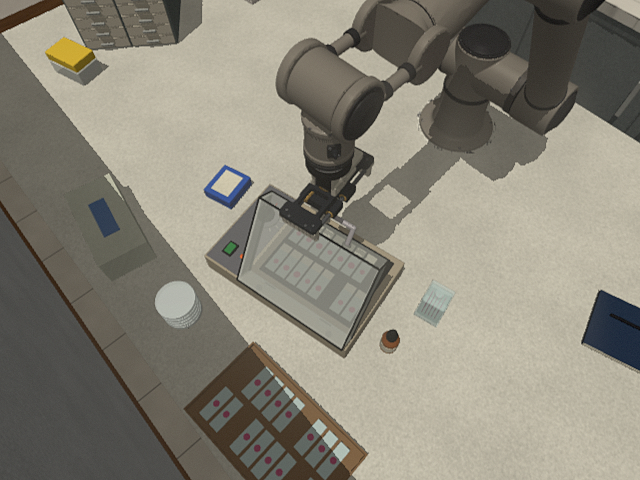

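View pics/t7.png

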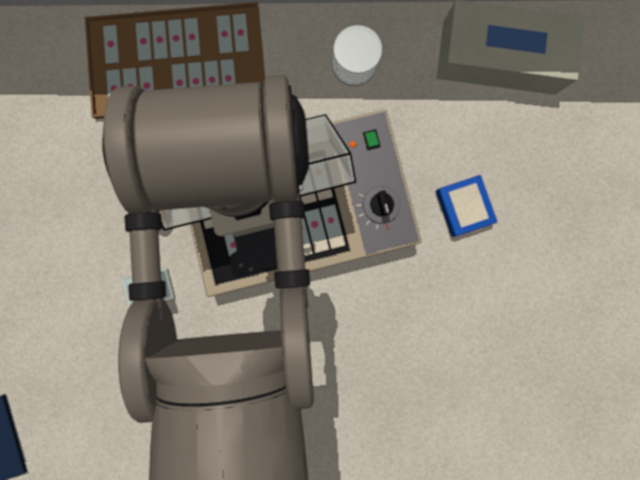

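View pics/w7.png

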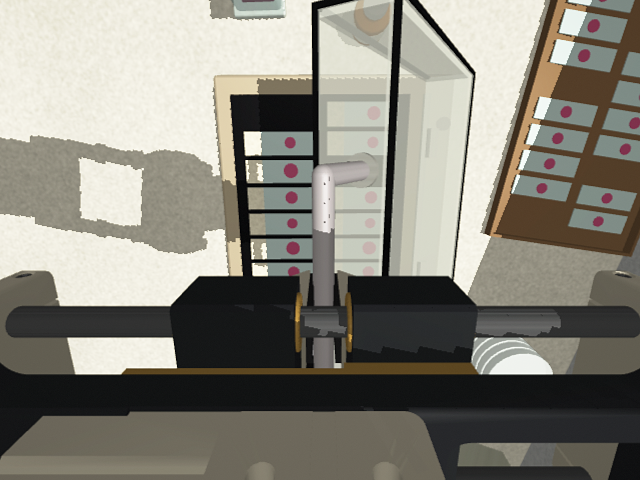

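```bash
python3 - <<'E'
from h import *
S=cam('scene');T=cam('top');th=.2305;H=np.array([731.2,141.1,71]);Rw=R.from_euler('z',th)
for a in(50,55,60,65,70):
    Rh=Rw*R.from_euler('y',np.radians(a))
    print(a,[proj(C,H+Rh.apply(p)).round(1).tolist() for C,p in((S,(-220,140,45)),(S,(-220,-140,45)),(S,(-220,140,0)),(S,(0,-140,45)),(T,(-220,-140,45)),(T,(-220,-140,0)))])
s=cv2.imread('pics/s7.png');cv2.imwrite('pics/s7z.png',cv2.resize(s[170:370,200:440],None,fx=3,fy=3,interpolation=cv2.INTER_CUBIC))
t=cv2.imread('pics/t7.png');cv2.imwrite('pics/t7z.png',cv2.resize(t[90:260,290:440],None,fx=3.5,fy=3.5,interpolation=cv2.INTER_CUBIC))
E
```

```text
50 [[388.5, 261.1], [270.3, 191.0], [395.8, 254.7], [238.3, 277.5], [354.2, 178.1], [358.2, 203.9]]
55 [[384.2, 266.1], [264.6, 194.5], [392.6, 257.7], [237.8, 278.9], [351.6, 165.0], [356.4, 192.9]]
60 [[379.5, 271.8], [258.5, 198.8], [388.9, 261.6], [237.4, 280.2], [348.8, 151.4], [354.3, 181.0]]
65 [[374.3, 278.4], [252.2, 203.9], [384.8, 266.2], [237.1, 281.4], [345.7, 137.4], [351.9, 168.4]]
70 [[368.8, 285.7], [245.7, 209.6], [380.3, 271.6], [236.9, 282.6], [342.4, 123.4], [349.2, 155.2]]
```

View pics/s7z.png

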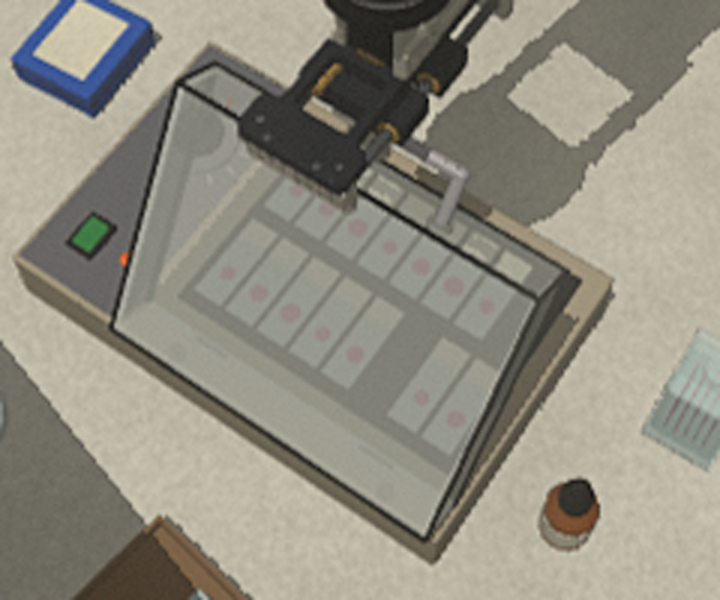

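View pics/t7z.png

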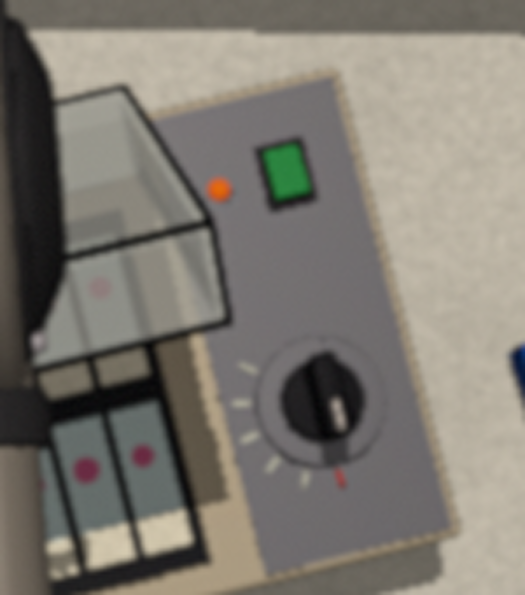

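>>> arm_command:
  plan:
    - {"tx":0,"ty":0,"tz":0,"wx":0,"wy":0,"wz":0,"jaw":-1}
    - {"tx":0,"ty":0,"tz":0,"wx":0,"wy":0,"wz":0,"jaw":-1}
    - {"tx":0,"ty":0,"tz":0,"wx":0,"wy":0,"wz":0,"jaw":-1}
    - {"tx":0,"ty":0,"tz":0,"wx":0,"wy":0,"wz":0,"jaw":-1}
    - {"tx":0,"ty":0,"tz":0,"wx":0,"wy":0,"wz":0,"jaw":-1}
    - {"tx":0,"ty":0,"tz":0,"wx":0,"wy":0,"wz":0,"jaw":-1}
    - {"tx":0,"ty":0,"tz":0,"wx":0,"wy":0,"wz":0,"jaw":-1}
    - {"tx":0,"ty":0,"tz":0,"wx":0,"wy":0,"wz":0,"jaw":-1}

```text
time: 15.6
tool_pos: [626.4, 116.9, 318.1]
tcp_rot: [2.501, 1.57, 2.73]
contact_force: [3.3, 3.4, -11.9]
grip_width: 8.3
```

```bash
python3 - <<'E'
from h import *
from plant import bot
plan([478.1,81.7,104],0.2305)
a=cv2.imread('pics/s7.png').astype(int);b=imaging.capture('scene').astype(int);c=cv2.imread('pics/scene0.png').astype(int)
print('hood change since last',np.abs(a-b)[170:370,200:440].max(-1).__gt__(40).sum())
for n,(u0,u1,v0,v1) in dict(jar=(410,455,275,330),bottle=(375,402,325,358),box=(200,255,162,210)).items():
    print(n,(np.abs(b-c)[v0:v1,u0:u1].max(-1)>40).sum())
print(bot.close_job())
E
```

```text
t 15.6 pos [626.4 116.9 318.1] q [ 0.06  0.52  1.05  0.    1.57 -0.16] grip 8.3 F [  3.3   3.4 -11.9] M [ 0.53 -0.57 -0.04]
shift cm [ 21.42  -0.08 -15.23] rotvec [-0.002 -0.001 -0.   ]
hood change since last 5
jar 0
bottle 0
box 0
the job is handed in; nothing more can be done
None
```

The dial is off and the hood is being held open at about 59.5 degrees by its bar handle. I handed the job in at 15.6 s, with the arm still gripping.

- **Dial:** I turned it counter-clockwise until it met the stop, where the moment rose to about 0.6 N m. Two camera views afterwards showed the pointer at the red mark.
- **Hood angle:** The corners seen by the top and scene cameras gave about 59 to 60 degrees. The arm's own position gave 59.6 degrees.
- **Hold:** Over the last 0.9 s of holding, the tool pose and the scene picture stayed the same.
- **Jar, bottle and slide box:** No significant pixel change in the scene view since the start.

Some readings did not quite agree:
- **Radius:** The grasp point came out about 5 mm further from the hinge than the stated handle radius. The bar may have shifted a little in the pads, or my estimate of the hinge position may be off.
- **Grip and force:** While holding, the wrist force drifted from about 4 N to 13 N. The finger opening went from 9.1 to 8.3 mm on the 10 mm bar, so the grip may have been settling slowly. The hood itself did not visibly move.

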